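# Find the rattling valve housing and seat it in the clamp

### The job

One of these three closed valve housings has its weight loose inside. Lift them in turn and gently rock or shake each lengthwise until you feel the one whose weight runs to and fro, putting the sound ones back flat where they lay; then seat the loose one fully home in the cradle of the cam lock clamp without forcing it. Keep their lids uppermost throughout, and leave the mallet, buttons, rod and key alone.

Things in the scene. Friction and masses are not known exactly. Their poses are not given: they have to be found in the camera images.
- housing_a: closed oblong valve housing, brass with a steel lid, 110 mm long (its x), 44 wide (y), 48 high (z); origin at the centre of its underside; lies flat. The three look alike and weigh 0.29 to 0.35 kg. Sealed in each is a 160 g metal weight, at the middle at the start: in two held fast (1 mm of play), in one, any of the three, loose.
- housing_b: closed oblong valve housing, brass with a steel lid, 110 mm long (its x), 44 wide (y), 48 high (z); origin at the centre of its underside; lies flat. Like housing_a. The loose weight rolls up to 37 mm either way along the length once its housing is tilted over 8 degrees end for end or shaken lengthwise; when level it stays where it is.
- housing_c: closed oblong valve housing, brass with a steel lid, 110 mm long (its x), 44 wide (y), 48 high (z); origin at the centre of its underside; lies flat. Like housing_a. When the loose weight goes from one end to the other, the moment felt about the housing's width axis changes by 0.08 to 0.11 N m; a held one does not change it.
- clamp: black iron cam lock clamp, fixed: a base plate 12 mm thick with two end saddles that take a housing lengthwise; origin on the bench under the cradle's centre, x along the cradle. Saddles stand 18 mm over the plate, flared lips 26 mm; 1.5 mm play all round a housing; the middle 75 mm of both sides is open for fingers. Cam and lever lie beyond the +x end, out to 180 mm, at most 66 mm high
- seat (a point): centre of the cradle floor (top of the clamp's base plate), 12 mm above the bench; a housing fully home has its origin here, its x axis along the clamp's x axis, either way round
- mallet: turned olive-wood mallet lying down, 190 mm long along its x, head 52 mm thick and 80 mm wide, at its +x end; origin on the bench below the handle; leave alone
- button_1: jet-black bass button, 19 mm across, 12.5 mm high, origin under its centre; leave alone
- button_2: jet-black bass button, 19 mm across, 12.5 mm high, origin under its centre; leave alone
- button_3: jet-black bass button, 19 mm across, 12.5 mm high, origin under its centre; leave alone
- rod: bent brass bass rod, 6 mm thick, 140 mm long along its x, flat on the bench, origin on the bench near its middle; leave alone
- key: cracked mother-of-pearl treble key, 60 x 17 x 6 mm, flat on the bench, origin under its middle; leave alone
Mind the look-alikes: they are no part of the job. What is shaped like the housing_c but orange is not meant.

How it is judged:
On the way:
1. the housing with the loose weight is held off the bench and rocked or shaken until the weight has run at least 20 mm from the middle (((height (world z) of housing_a above 0.012 m and distance between core_a_c0 and housing_a below 0.06 m and (x of core_a_c0 in the frame of housing_a above 0.02 m or x of core_a_c0 in the frame of housing_a below -0.02 m)) or (height (world z) of housing_b above 0.012 m and distance between core_a_c0 and housing_b below 0.06 m and (x of core_a_c0 in the frame of housing_b above 0.02 m or x of core_a_c0 in the frame of housing_b below -0.02 m)) or (height (world z) of housing_c above 0.012 m and distance between core_a_c0 and housing_c below 0.06 m and (x of core_a_c0 in the frame of housing_c above 0.02 m or x of core_a_c0 in the frame of housing_c below -0.02 m)))).
At the end, for the whole second after the job is handed in: the housing with the loose weight lies fully home in the clamp's cradle (within 5 mm sideways, 3 mm in height, 0.1 rad in direction, lid up), the two sound ones lie flat on the bench within 30 mm of where they started, and all are at rest (((distance between core_a_c0 and housing_a below 0.06 m and horizontal distance between housing_a and seat below 0.005 m and z of housing_a in the frame of seat below 0.003 m and angle between housing_a's own z axis and vertical below 0.05 rad and angle between the x axis of housing_a and the x axis of clamp, either way round below 0.1 rad and distance of each of housing_b, housing_c from where it was at the start of the episode below 0.03 m and angle between each of housing_b, housing_c's own z axis and vertical below 0.1 rad) or (distance between core_a_c0 and housing_b below 0.06 m and horizontal distance between housing_b and seat below 0.005 m and z of housing_b in the frame of seat below 0.003 m and angle between housing_b's own z axis and vertical below 0.05 rad and angle between the x axis of housing_b and the x axis of clamp, either way round below 0.1 rad and distance of each of housing_a, housing_c from where it was at the start of the episode below 0.03 m and angle between each of housing_a, housing_c's own z axis and vertical below 0.1 rad) or (distance between core_a_c0 and housing_c below 0.06 m and horizontal distance between housing_c and seat below 0.005 m and z of housing_c in the frame of seat below 0.003 m and angle between housing_c's own z axis and vertical below 0.05 rad and angle between the x axis of housing_c and the x axis of clamp, either way round below 0.1 rad and distance of each of housing_a, housing_b from where it was at the start of the episode below 0.03 m and angle between each of housing_a, housing_b's own z axis and vertical below 0.1 rad)) and linear speed of each of housing_a, housing_b, housing_c below 0.02 m/s); the robot touches nothing.
It fails at once if a bystander (mallet, button, rod, key) is moved by more than 25 mm (distance of any of mallet, button_1, button_2, button_3, rod, key from where it was at the start of the episode above 0.025 m).
It fails at once if a housing is shaken roughly: faster than 0.8 m/s or 5 rad/s (linear speed of any of housing_a, housing_b, housing_c above 0.8 m/s or angular speed of any of housing_a, housing_b, housing_c above 5 rad/s).
It fails at once if a housing is tipped more than 60 degrees (angle between any of housing_a, housing_b, housing_c's own z axis and vertical above 1.05 rad).
It fails at once if a housing is pushed against the clamp with more than 40 N (contact force between any of housing_a, housing_b, housing_c and clamp above 40 N).
It also fails if it takes over 72 s, if anything falls off the work surface, if the arm or the gripper's body presses on something with over 40 N, if the wrist force passes 120 N, or if a joint passes its speed limit or range.

### The arm

A 6-joint arm with a two-finger parallel gripper is mounted at the origin on the work surface. World frame = base frame: x ahead of the robot, y to its left, z up, the work surface at z = 0. Lengths are in m, angles in rad, forces in N, time in s.
With the tool pointing down it reaches from about 0.275 to 0.75 m from the base axis. Payload 10.2 kg.
Tool frame: the origin (TCP) lies on the centre line of the jaws, within the pads' length; the fingertips stand 17 mm ahead of it and the grasp point (between the pads) lies 2 mm behind it; z points along the fingers, y is the direction in which the jaws open and shut (so a half turn about z gives the same grasp; the last joint's range is limited). The gripper opens to 85 mm and grips with 20 to 120 N. Pads are 22 mm wide; open, the fingers measure 114 mm over their backs; the gripper's body (76 mm by 85 mm) begins 54 mm behind the grasp point. The pads swing forward as they close: fully open they stand 13 mm farther back than shut.
Start: joints at [1.076, 0.313, 1.498, -0, 1.331, -0.223], TCP at [0.141, 0.506, 0.248] pointing down, gripper open.
Joint ranges: [-2.94, 2.94], [-0.97, 2.17], [0.19, 2.56], [-1.23, 4.37], [0.02, 3.11], [-2.88, 2.88]. Speed limits (rad/s): [2.39, 2.39, 3.01, 3.14, 3.14, 3.14].

### API

Orientations are given as a rotation vector (axis times angle).
In Python, from station import manip, viewer gives the robot as it stands.
- The arm moves only by the tool servo_tool, never from a script. Its argument "increments" is text: rows parted by semicolons, each of 7 numbers parted by spaces: the shift along the tool's x, y, z in m, then the turn, a rotation vector about the tool's x, y, z in rad, then the closure, from -1 (fully open) to 1 (shut). A call has 1 to 8 rows; each row shifts and turns the commanded pose from where the row before left it, along the tool's axes as they then stand; what a row does not reach is not made up. A row lasts 1/12 s, in which the tool goes at most 41.7 mm and 7.16 degrees, less where a joint would pass 70% of its speed; a pose out of reach is approached as far as the arm can. A call is refused whole if a number of a shift passes 0.0417 or a number of a turn 0.125, either way. A call with a gripper value outside its range is refused whole. The fingers move at their own pace and stop on an object; the grip force is fixed at half the most. Time passes only in rows, so rows that do not move let the fingers close. It gives the time, the measured TCP pose, the force and the opening at its end, in the units of the state.
- manip.read_state(): the state, without advancing time (a new reading comes with each control period).
- viewer.read_camera(name): name is "scene" or "side" or "wrist"; returns the picture (384x512x3 uint8, red, green, blue); there is no depth.
- viewer.get_calibration(name): a dict with "fovy" (degrees; the focal length in pixels is half the picture's height over the tangent of half this angle, whatever the lens; pixels are square), "cx", "cy" (the principal point, pixels), "k1" (the pictures are not rectified: a ray, as slopes to the right and down, at radius r is drawn at 1 + k1 r^2 times it, then the intrinsics apply), "position" and "orientation" of the camera in the world. Camera axes: x right, y down, z forward; pixel columns grow to the right and rows downward; lengths in m; the calibration is good to about 2 mm. A picture is of the moment at which its call begins: read the wrist's pose just before it. get_calibration takes no time and is no camera call; for the wrist camera it gives the pose at the moment of the call.
- manip.sign_off(): hands the job in, once; it reports no verdict.
Trained networks look in the newest picture that a camera, given by its name, has taken for a name from the list of things; names that differ only in an ending like _2 or _b are one class to them, and where a whole thing is asked for, a point or a joint stands for the part that bears it (a point fixed in the world has none). Each returns a list of dicts, best first, with "score" (0 to 1); they miss things now and then, are a little off and sometimes report something else, mostly with a low value. They report only what shows in the picture. A call takes as long as a camera call. They do not tell look-alikes from the thing itself.
- viewer.search_frame(camera, query): "position" ([row, column] in pixels, amid what is visible of it).
- viewer.trace(camera, query): "mask" (384x512 bool, what is visible of it) and "position" ([row, column] in pixels, amid what is visible of it).
The state is a dict: "t": time; "joints": joint angles; "qvel": joint speeds; "joint_efforts": joint torques, N m; "tool_pos": TCP position; "tool_rot": TCP orientation; "ft_force": force on the tool from outside, world axes, zero at the start; "torque": the same for the moment, N m; "grip_width": opening from 0.0 (shut) to 1.0 (fully open).
Only numpy, scipy, OpenCV 4.12 (cv2) and the standard library are available. Lean on these libraries where they do the work, as an engineer would, in place of code of your own. Each camera call takes 0.05 s, during which the arm holds its last target. There are 200 camera calls.

## Working session

There is one attempt and no reset: what is moved stays moved. The work goes in short steps, Python scripts to look and compute and a tool call to move; the robot and the scene stay as the last step left them, time stands still between calls to the robot, and variables do not carry over. Pictures are saved under pics/ and viewed, about 8 in all and at most 12, crops included, and the job is handed in when it is done.

Besides the shell and the picture viewer there is one more tool, called after "Emit:" by a JSON object that holds its "method" and its "body". servo_tool: Moves the arm, as the interface text tells. Its arguments: {"type":"object","properties":{"increments":{"type":"string"}},"required":["increments"]}

```bash
mkdir -p pics; cat > h.py <<'E'
import numpy as np, cv2
from scipy.spatial.transform import Rotation as R
from station import manip, viewer
def cal(n):
    c=viewer.get_calibration(n); f=192/np.tan(np.radians(c['fovy'])/2)
    o=np.array(c['orientation'],float)
    M=o if o.shape==(3,3) else R.from_rotvec(o).as_matrix() if o.size==3 else R.from_quat(o).as_matrix()
    return c,f,M,np.array(c['position'])
def ray(n,px,z,C=None):  # px (col,row) Nx2 -> points at height z
    c,f,M,p=C or cal(n); px=np.atleast_2d(px).astype(float)
    d=(px-[c['cx'],c['cy']])/f; u=d.copy()
    for _ in range(20): u=d/(1+c['k1']*(u**2).sum(1,keepdims=True))
    w=np.c_[u,np.ones(len(u))]@M.T
    return p+w*((z-p[2])/w[:,2:])
def proj(n,P,C=None):
    c,f,M,p=C or cal(n); q=(np.atleast_2d(P)-p)@M; u=q[:,:2]/q[:,2:]
    return u*(1+c['k1']*(u**2).sum(1,keepdims=True))*f+[c['cx'],c['cy']]
def save(im,name,s=1.5):
    cv2.imwrite('pics/'+name,cv2.resize(im[:,:,::-1],None,fx=s,fy=s,interpolation=cv2.INTER_CUBIC))
E
python3 - <<'E'
from h import *
s=manip.read_state(); print({k:np.round(v,3) for k,v in s.items()})
print(viewer.get_calibration('scene'),viewer.get_calibration('wrist'),viewer.get_calibration('side'))
ims=[viewer.read_camera(n) for n in('scene','side','wrist')]
save(ims[0],'s0.png',1.55)
save(np.hstack([ims[1],ims[2]]),'sw0.png',.78)
np.savez('im0.npz',*ims)
for n in('scene','side'):
  for q in('housing_a','clamp','mallet','button_1','rod','key'):
    print(n,q,[(round(d['score'],2),np.round(d['position']).tolist()) for d in viewer.search_frame(n,q)])
E
```

```text
{'t': np.float64(0.0), 'joints': array([ 1.076,  0.313,  1.498, -0.   ,  1.331, -0.223]), 'qvel': array([-0.001,  0.   ,  0.002, -0.001,  0.001,  0.001]), 'joint_efforts': array([ 0.0000e+00, -4.1227e+01, -2.5974e+01, -0.0000e+00,  4.0000e-03,
        0.0000e+00]), 'tool_pos': array([0.141, 0.506, 0.248]), 'tool_rot': array([-4.260e-01, -3.112e+00,  2.000e-03]), 'ft_force': array([0.188, 0.528, 0.657]), 'torque': array([-0.   , -0.065,  0.011]), 'grip_width': np.float64(1.001)}
{'fovy': 51.40166407698719, 'cx': 252.070348959516, 'cy': 196.50560685269417, 'k1': -0.13112417103699883, 'position': array([0.88555348, 0.24392745, 0.72452268]), 'orientation': array([-1.26311052, -2.51636485,  0.70299128])} {'fovy': 67.7866530628912, 'cx': 254.87733916765816, 'cy': 185.44300744269802, 'k1': 0.015148488567921179, 'position': array([0.06587257, 0.52691471, 0.37457306]), 'orientation': array([2.29360313, 1.7412113 , 0.27214314])} {'fovy': 42.80640200741378, 'cx': 247.62857632689085, 'cy': 194.1835502302469, 'k1': -0.041799084357581326, 'position': array([0.43810736, 0.86037626, 0.92327723]), 'orientation': array([-0.21985174,  2.84842024, -1.17080072])}
scene housing_a [(0.74, [186.0, 209.0]), (0.7, [116.0, 161.0]), (0.68, [140.0, 289.0]), (0.67, [197.0, 281.0])]
scene clamp [(0.66, [263.0, 356.0])]
scene mallet [(0.93, [189.0, 115.0])]
scene button_1 [(0.49, [195.0, 148.0])]
scene rod [(0.68, [298.0, 213.0])]
scene key [(0.54, [186.0, 208.0]), (0.49, [178.0, 339.0]), (0.25, [299.0, 222.0])]
side housing_a [(0.76, [199.0, 320.0]), (0.7, [173.0, 247.0]), (0.69, [125.0, 286.0]), (0.61, [216.0, 263.0])]
side clamp [(0.76, [284.0, 250.0])]
side mallet [(0.6, [131.0, 214.0])]
side button_1 [(0.34, [282.0, 246.0])]
side rod [(0.56, [219.0, 176.0])]
side key [(0.67, [247.0, 316.0])]
```

View pics/s0.png

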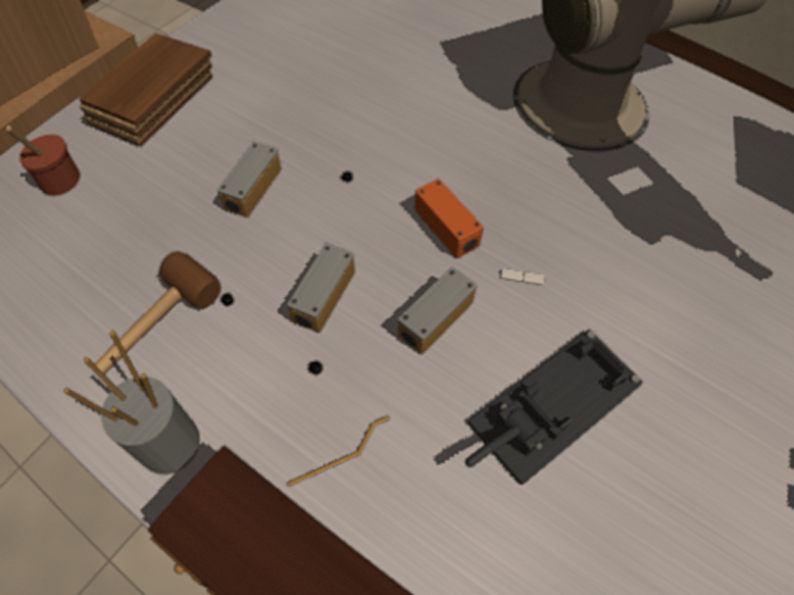

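View pics/sw0.png

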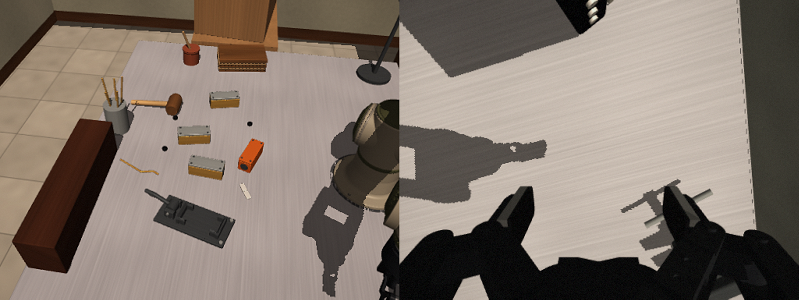

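The picture shows three brass and steel housings at scene (row, col) [116,161], [186,209] and [197,281]. The orange one at [140,289] is the look-alike, so I leave it out. The clamp is at [263,356], with its lever towards image lower-left. Next I fit box silhouettes in both fixed cameras.

```bash
cat > fit.py <<'E'
from h import *
from scipy.optimize import minimize
B=np.array([[x,y,z] for x in(-.055,.055) for y in(-.022,.022) for z in(0,.048)])
def box(p,z0=0):
    c,s=np.cos(p[2]),np.sin(p[2]); return B@np.array([[c,s,0],[-s,c,0],[0,0,1]])+[p[0],p[1],z0]
def sil(n,p,C,S=4):
    h=cv2.convexHull((proj(n,box(p),C)*S+S/2).astype(np.float32)).astype(np.int32)
    m=np.zeros((384*S,512*S),np.uint8); cv2.fillConvexPoly(m,h,1); return cv2.resize(m*255,(512,384),interpolation=cv2.INTER_AREA)/255.
def fit(masks,p0,cams):
    def cost(p):
        return sum(1-np.minimum(sil(n,p,cams[n]),m).sum()/np.maximum(sil(n,p,cams[n]),m).sum() for n,m in masks.items())
    best=min((minimize(cost,[p0[0],p0[1],a],method='Nelder-Mead',options=dict(initial_simplex=np.array([p0[0],p0[1],a])+np.array([[0,0,0],[.02,0,0],[0,.02,0],[0,0,.3]]),maxiter=120)) for a in(p0[2:] or (0,.8,1.6,2.4))),key=lambda r:r.fun)
    return best.x,best.fun
E
python3 - <<'E'
from fit import *
cams={n:cal(n) for n in('scene','side')}
T={}
for n in cams:
    viewer.read_camera(n); T[n]=[(ray(n,d['position'][::-1],.03,cams[n])[0],d['mask'].astype(float),d['score'],d['position']) for d in viewer.trace(n,'housing_a')]
for P,m,s,pos in T['scene']:
    q=min(T['side'],key=lambda t:np.hypot(*(t[0]-P)[:2]))
    x,f=fit({'scene':m,'side':q[1]},list(P[:2]),cams); print(np.round(pos),round(s,2),'x,y,yaw',np.round(x,4),'cost',round(f,3),P[:2].round(3),q[0][:2].round(3))
ks={'clamp':.02,'key':.003,'rod':.003,'mallet':.02}
for q,z in ks.items():
  for n in cams:
    for d in viewer.trace(n,q)[:2]:
      print(q,n,round(d['score'],2),ray(n,d['position'][::-1],z,cams[n])[0].round(3))
c=np.array([[591,331],[640,380],[522,482],[468,425]])/1.55-.16
print('plate',ray('scene',c,.012,cams['scene']).round(3))
E
```

```text
[117. 162.] 0.85 x,y,yaw [ 0.4978 -0.3164  3.3981] cost 0.189 [ 0.501 -0.308] [ 0.501 -0.326]
[201. 280.] 0.82 x,y,yaw [0.5181 0.0449 3.0525] cost 0.156 [0.525 0.044] [0.524 0.055]
[186. 206.] 0.7 x,y,yaw [ 0.5808 -0.101   0.2118] cost 0.144 [ 0.587 -0.101] [ 0.588 -0.093]
[180. 339.] 0.7 x,y,yaw [0.5182 0.0455 3.0211] cost 1.061 [0.408 0.113] [0.524 0.055]
[140. 289.] 0.57 x,y,yaw [ 0.3799 -0.0315  1.225 ] cost 0.147 [ 0.383 -0.029] [ 0.38  -0.023]
clamp scene 0.76 [0.545 0.236 0.02 ]
clamp scene 0.57 [ 0.708 -0.259  0.02 ]
clamp side 0.81 [0.526 0.257 0.02 ]
clamp side 0.73 [ 0.708 -0.269  0.02 ]
key scene 0.7 [0.386 0.103 0.003]
key side 0.54 [0.388 0.111 0.003]
key side 0.53 [ 0.715 -0.276  0.003]
rod scene 0.65 [0.749 0.058 0.003]
rod scene 0.6 [0.53  0.236 0.003]
mallet scene 0.79 [ 0.704 -0.261  0.02 ]
mallet side 0.75 [ 0.708 -0.273  0.02 ]
plate [[0.415 0.223 0.012]
 [0.441 0.309 0.012]
 [0.643 0.252 0.012]
 [0.622 0.162 0.012]]
```

```bash
cat > plan.py <<'E'
import sys
from h import *
# args: x y z yaw [y..]: tool x-axis yaw, pointing down
def main(x,y,z,yaw):
    s=manip.read_state(); Rt=R.from_rotvec(s['tool_rot']).as_matrix(); p=s['tool_pos']
    cx=np.array([np.cos(yaw),np.sin(yaw),0]); cz=np.array([0,0,-1.]); G=np.c_[cx,np.cross(cz,cx),cz]
    d=np.array([x,y,z])-p
    print('t %.2f'%s['t'],'pos',p.round(4),'yaw %.3f'%(np.arctan2(Rt[1,0],Rt[0,0])%(2*np.pi)),'zax',Rt[:,2].round(3),'turn(tool)',R.from_matrix(Rt.T@G).as_rotvec().round(3),'shift before turn',(Rt.T@d).round(4),'after turn',(G.T@d).round(4),'F',s['ft_force'].round(2),'M',s['torque'].round(3),'w %.3f'%s['grip_width'])
if __name__=='__main__': main(*map(float,sys.argv[1:5]))
E
python3 - <<'E'
from h import *
C=cal('wrist'); s=manip.read_state(); Rt=R.from_rotvec(s['tool_rot']).as_matrix()
print('cam axes in tool',(Rt.T@C[2]).round(3),'pos',Rt.T@(C[3]-s['tool_pos']))
cs=cal('scene'); print(ray('scene',np.array([[347,176],[227,299],[315,367]])/1.55,.006).round(3))
E
python3 plan.py 0.47 0.255 0.30 2.86
```

```text
cam axes in tool [[-0.001 -0.952 -0.307]
 [ 1.    -0.    -0.   ]
 [ 0.    -0.307  0.952]] pos [ 0.0779969   0.00033648 -0.12680451]
[[ 0.391 -0.213  0.006]
 [ 0.666 -0.204  0.006]
 [ 0.671 -0.039  0.006]]
t 1.35 pos [0.141  0.5057 0.2483] yaw 2.870 zax [ 0.  0. -1.] turn(tool) [0.   0.   0.01] shift before turn [-0.3843 -0.1532 -0.0517] after turn [-0.3858 -0.1494 -0.0517] F [ 0.55 -0.4  -0.29] M [ 0.038 -0.056  0.034] w 0.998
```

Emit:
{"method": "servo_tool", "body": {"increments": "-0.038 -0.015 0 0 0 0 -1;-0.038 -0.015 0 0 0 0 -1;-0.038 -0.015 0 0 0 0 -1;-0.038 -0.015 0 0 0 0 -1;-0.038 -0.015 0 0 0 0 -1;-0.038 -0.015 0 0 0 0 -1;-0.038 -0.015 0 0 0 0 -1;-0.038 -0.015 0 0 0 0 -1"}}

```text
t: 2.02
tool_pos: [0.4029, 0.307, 0.2485]
tool_rot: [0.426, 3.112, 0.0]
ft_force: [0.7, 1.5, 0.1]
grip_width: 1.0
```

Emit:
{"method": "servo_tool", "body": {"increments": "-0.034 -0.014 0 0 0 0 -1;-0.034 -0.014 0 0 0 0 -1;0 0 0 0 0 0 -1"}}

```text
t: 2.27
tool_pos: [0.4636, 0.2595, 0.2479]
tool_rot: [0.434, 3.11, -0.001]
ft_force: [1.1, -0.2, 0.3]
grip_width: 1.001
```

```bash
python3 - <<'E'
from h import *
C=cal('wrist');im=viewer.read_camera('wrist'); np.save('w1.npy',im)
import pickle;pickle.dump(C,open('w1.pkl','wb'));save(im,'w1.png',1.55)
E
python3 plan.py 0.518 0.045 0.20 3.05
```

```text
t 2.32 pos [0.4615 0.2613 0.2478] yaw 2.866 zax [-0. -0. -1.] turn(tool) [-0.    -0.    -0.184] shift before turn [-0.1133 -0.1927  0.0479] after turn [-0.0761 -0.2102  0.0478] F [-0.81  0.73 -0.12] M [0.04  0.026 0.002] w 1.000
```

View pics/w1.png

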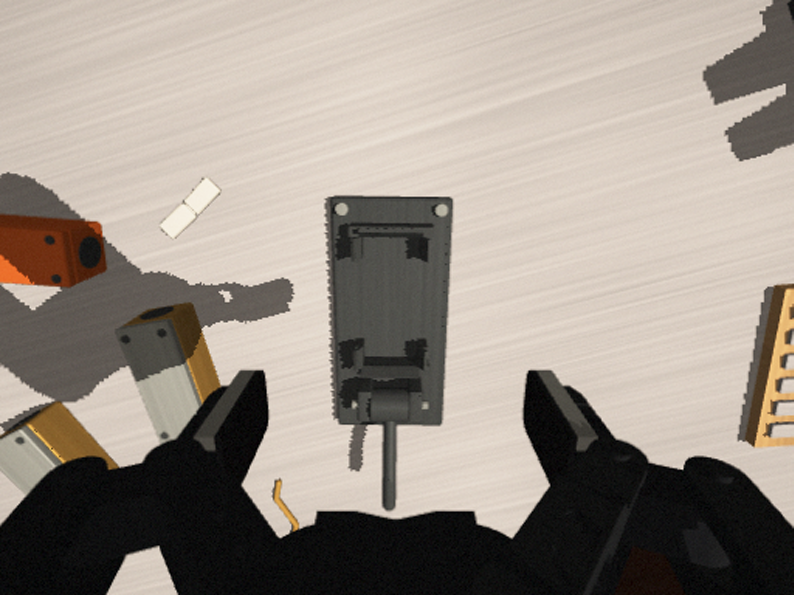

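```bash
python3 - <<'E'
from h import *
import pickle
C=pickle.load(open('w1.pkl','rb')); im=np.load('w1.npy')
P=ray('wrist',np.array([[331,197],[453,197],[442,424],[337,422]])/1.55-.16,.012,C); print(P.round(4))
x=(P[3]+P[2]-P[0]-P[1])[:2]; yaw=np.arctan2(x[1],x[0]); print('yaw',yaw)
y=np.arctan2(*(P[0]-P[1])[[1,0]]); print('yaw from end',y, y-np.pi/2)
m=(P[0]+P[1])[:2]/2; print('near end mid',m)
ex=np.array([np.cos(yaw),np.sin(yaw)]); ey=np.array([-ex[1],ex[0]])
out=[]
for z in(.012,.034):
    X,Y=np.meshgrid(np.arange(-10,230,.5)/1000,np.arange(-60,60,.5)/1000)
    W=np.stack([m[0]+X*ex[0]+Y*ey[0],m[1]+X*ex[1]+Y*ey[1],np.full_like(X,z)],-1).reshape(-1,3)
    q=proj('wrist',W,C).reshape(X.shape+(2,)).astype(np.float32)
    r=cv2.remap(im,q[...,0],q[...,1],cv2.INTER_CUBIC)
    r=np.clip(r.astype(float)*3,0,255).astype(np.uint8)
    for k in range(-10,230,10): 
        j=int((k+10)*2); r[:4 if k%50 else 14,j]=[255,0,0]
    for k in range(-60,60,10): r[(k+60)*2,:4 if k else 14]=[255,0,0]
    out.append(r)
save(np.vstack(out),'clamp.png',1.2)
E
```

```text
[[0.4134 0.2199 0.012 ]
 [0.4403 0.3145 0.012 ]
 [0.6451 0.2541 0.012 ]
 [0.6156 0.1585 0.012 ]]
yaw -0.2908542005200561
yaw from end -1.848175897612769 -3.4189722244076655
near end mid [0.42682705 0.26723489]
```

View pics/clamp.png

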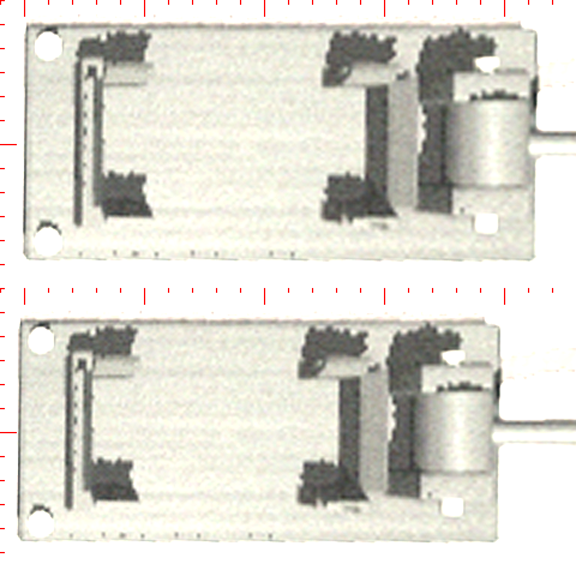

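Emit:
{"method": "servo_tool", "body": {"increments": "0 0 0 0 0 -0.092 -1;0 0 0 0 0 -0.092 -1;-0.0127 -0.035 0.008 0 0 0 -1;-0.0127 -0.035 0.008 0 0 0 -1;-0.0127 -0.035 0.008 0 0 0 -1;-0.0127 -0.035 0.008 0 0 0 -1;-0.0127 -0.035 0.008 0 0 0 -1;-0.0127 -0.035 0.008 0 0 0 -1"}}

```text
t: 2.98
tool_pos: [0.5168, 0.0467, 0.2002]
tool_rot: [0.136, 3.138, 0.0]
ft_force: [1.3, 0.1, 0.1]
grip_width: 1.005
```

Emit:
{"method": "servo_tool", "body": {"increments": "0 0 0 0 0 0 -1;0 0 0 0 0 0 -1"}}

```text
t: 3.15
tool_pos: [0.5168, 0.0469, 0.1999]
tool_rot: [-0.141, -3.137, -0.001]
ft_force: [-0.1, 0.5, 0.7]
grip_width: 0.996
```

```bash
cat > wfit.py <<'E'
# fit the grey lid (z=.048) in the wrist view near a predicted pose by silhouette of the traced mask
from fit import *
def wfit(p0,name,grip=False):
    C=cal('wrist'); im=viewer.read_camera('wrist'); ds=viewer.trace('wrist','housing_a')
    g=proj('wrist',[[p0[0],p0[1],.03]],C)[0]
    ok=[d for d in ds if np.hypot(*(np.array(d['position'])[::-1]-g))<60]
    d=min(ok,key=lambda d:np.hypot(*(np.array(d['position'])[::-1]-g)))
    x,f=fit({'wrist':d['mask'].astype(float)},list(p0),{'wrist':C})
    v=im.copy()
    cv2.polylines(v,[cv2.convexHull(proj('wrist',box(x),C).astype(np.float32)).astype(np.int32)],True,(255,0,0),1)
    cn,_=cv2.findContours(d['mask'].astype(np.uint8),0,2); cv2.drawContours(v,cn,-1,(0,255,0),1)
    save(v,name,1.5); print('fit',x.round(4),'cost',round(f,3),'score',round(d['score'],2)); return x,C,im
E
python3 - <<'E'
from wfit import *
wfit([.518,.045,-.09],'w2.png')
E
python3 plan.py 0.518 0.045 0.03 3.05
```

```text
fit [ 0.5196  0.0432 -0.0962] cost 0.023 score 0.62
t 3.25 pos [0.5168 0.0486 0.2006] yaw 3.055 zax [ 0.  0. -1.] turn(tool) [0.    0.    0.005] shift before turn [-0.0015 -0.0035  0.1706] after turn [-0.0015 -0.0034  0.1706] F [ 0.48 -0.6   0.65] M [ 0.001 -0.017 -0.04 ] w 1.001
```

View pics/w2.png

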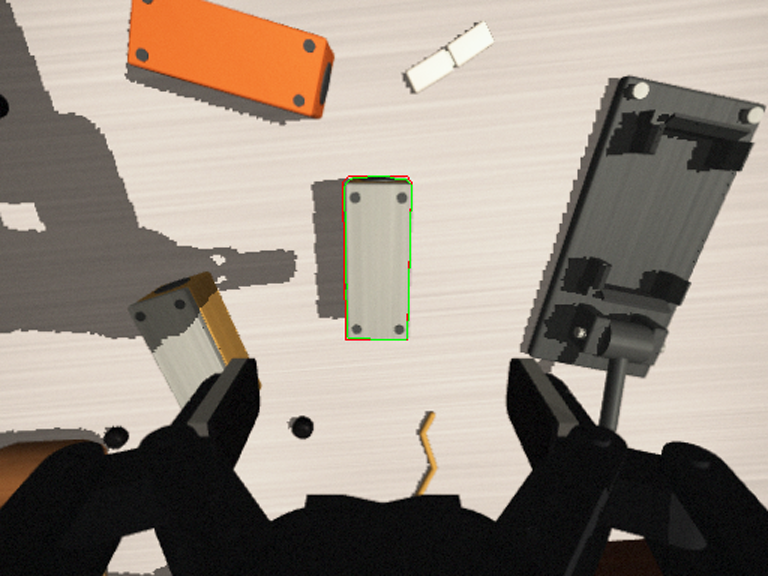

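The wrist view shows the brass/steel housing with its lid outline fitted at about (258,172) native. The clamp is to the right and the orange look-alike sits at the top left. I descend and grip the housing.

Emit:
{"method": "servo_tool", "body": {"increments": "-0.003 -0.004 0.034 0 0 0.01 -1;0 0 0.034 0 0 0 -1;0 0 0.034 0 0 0 -1;0 0 0.034 0 0 0 -1;0 0 0.034 0 0 0 -1;0 0 0 0 0 0 -1"}}

```text
t: 3.75
tool_pos: [0.5162, 0.0452, 0.0255]
tool_rot: [-0.15, -3.128, -0.002]
ft_force: [-0.7, -0.0, -0.9]
grip_width: 0.997
```

Emit:
{"method": "servo_tool", "body": {"increments": "0 0 0 0 0 0 1;0 0 0 0 0 0 1;0 0 0 0 0 0 1;0 0 0 0 0 0 1;0 0 0 0 0 0 1;0 0 0 0 0 0 1;0 0 0 0 0 0 1;0 0 0 0 0 0 1"}}

```text
t: 4.42
tool_pos: [0.521, 0.0433, 0.0327]
tool_rot: [0.153, 3.134, -0.0]
ft_force: [-0.7, 1.2, 8.7]
grip_width: 0.505
```

Emit:
{"method": "servo_tool", "body": {"increments": "0 0 -0.012 0 0 0 1;0 0 -0.03 0 0 0 1;0 0 -0.03 0 0 0 1;0 0 0 0 0 0 1"}}

```text
t: 4.75
tool_pos: [0.5224, 0.043, 0.1085]
tool_rot: [0.153, 3.127, -0.001]
ft_force: [1.2, 0.0, -2.2]
grip_width: 0.508
```

Emit:
{"method": "servo_tool", "body": {"increments": "0 0 0 0 0.1 0 1;0 0 0 0 0.1 0 1;0 0 0 0 0.1 0 1;0 0 0 0 0 0 1;0 0 0 0 0 0 1;0 0 0 0 -0.1 0 1;0 0 0 0 -0.1 0 1;0 0 0 0 -0.1 0 1"}}

```text
t: 5.42
tool_pos: [0.5194, 0.0433, 0.1029]
tool_rot: [0.153, 3.13, -0.001]
ft_force: [1.6, 0.7, -3.8]
grip_width: 0.504
```

```bash
cat > feel.py <<'E'
from h import *
viewer.read_camera('wrist')
L=[]
for _ in range(7): L.append(manip.read_state()); viewer.read_camera('wrist')
M=np.array([s['torque'] for s in L]);F=np.array([s['ft_force'] for s in L])
Rt=R.from_rotvec(L[-1]['tool_rot']).as_matrix()
print('t',round(L[-1]['t'],2),'pos',np.mean([s['tool_pos'] for s in L],0).round(4),'zax',Rt[:,2].round(3),'tool-axes M',(M@Rt).mean(0).round(3),'sd',(M@Rt).std(0).round(3),'F',F.mean(0).round(2))
E
python3 feel.py
```

```text
t 5.77 pos [0.519  0.0434 0.1028] zax [-0.001  0.    -1.   ] tool-axes M [-0.005  0.048  0.002] sd [0.05  0.049 0.024] F [ 0.39  0.26 -3.23]
```

Emit:
{"method": "servo_tool", "body": {"increments": "0 0 0 0 -0.1 0 1;0 0 0 0 -0.1 0 1;0 0 0 0 -0.1 0 1;0 0 0 0 0 0 1;0 0 0 0 0 0 1;0 0 0 0 0.1 0 1;0 0 0 0 0.1 0 1;0 0 0 0 0.1 0 1"}}

```text
t: 6.48
tool_pos: [0.5206, 0.0429, 0.1033]
tool_rot: [-0.154, -3.132, 0.0]
ft_force: [-0.0, -0.3, -3.0]
grip_width: 0.503
```

```bash
python3 feel.py;python3 plan.py .5196 .0432 .0327 3.045
```

```text
t 6.83 pos [0.5206 0.0429 0.1023] zax [ 0. -0. -1.] tool-axes M [ 0.02  -0.029 -0.01 ] sd [0.029 0.034 0.028] F [-0.39 -0.08 -3.4 ]
t 6.88 pos [0.5193 0.0433 0.1023] yaw 3.044 zax [ 0. -0. -1.] turn(tool) [-0.     0.    -0.001] shift before turn [-0.0003 -0.      0.0696] after turn [-0.0003 -0.      0.0696] F [ 0.27 -0.8  -3.15] M [ 0.057 -0.023 -0.022] w 0.505
```

The difference of 0.077 with a noise of about 0.022 isn't conclusive. I repeat with a longer tilt and more samples.

Emit:
{"method": "servo_tool", "body": {"increments": "0 0 0 0 0.11 0 1;0 0 0 0 0.11 0 1;0 0 0 0 0.11 0 1;0 0 0 0 0 0 1;0 0 0 0 0 0 1;0 0 0 0 -0.11 0 1;0 0 0 0 -0.11 0 1;0 0 0 0 -0.11 0 1"}}

```text
t: 7.55
tool_pos: [0.5194, 0.0433, 0.103]
tool_rot: [0.153, 3.129, -0.001]
ft_force: [-1.1, -0.0, -3.8]
grip_width: 0.503
```

```bash
sed -i 's/range(7)/range(14)/' feel.py; python3 feel.py
```

```text
t 8.25 pos [0.5194 0.0433 0.1025] zax [-0.  0. -1.] tool-axes M [-0.011  0.023  0.003] sd [0.036 0.032 0.032] F [ 0.08  0.21 -3.21]
```

Emit:
{"method": "servo_tool", "body": {"increments": "0 0 0 0 -0.11 0 1;0 0 0 0 -0.11 0 1;0 0 0 0 -0.11 0 1;0 0 0 0 0 0 1;0 0 0 0 0 0 1;0 0 0 0 0.11 0 1;0 0 0 0 0.11 0 1;0 0 0 0 0.11 0 1"}}

```text
t: 8.97
tool_pos: [0.5206, 0.0428, 0.1037]
tool_rot: [-0.154, -3.131, 0.0]
ft_force: [-0.1, -1.3, -3.4]
grip_width: 0.504
```

```bash
python3 feel.py;python3 plan.py .5196 .0432 .0327 3.045
```

```text
t 9.67 pos [0.52   0.0431 0.1024] zax [ 0. -0. -1.] tool-axes M [-0.    -0.034  0.001] sd [0.046 0.046 0.028] F [-0.22 -0.16 -3.48]
t 9.72 pos [0.5196 0.0432 0.1023] yaw 3.044 zax [ 0. -0. -1.] turn(tool) [ 0.     0.    -0.001] shift before turn [0.0001 0.     0.0696] after turn [0.0001 0.     0.0696] F [ 0.22  1.43 -3.47] M [ 0.011 -0.034  0.032] w 0.504
```

Emit:
{"method": "servo_tool", "body": {"increments": "0 0 0 0 0.12 0 1;0 0 0 0 0.12 0 1;0 0 0 0 0.12 0 1;0 0 0 0 0 0 1;0 0 0 0 0 0 1;0 0 0 0 0 0 1;0 0 0 0 0 0 1;0 0 0 0 0 0 1"}}

```text
t: 10.38
tool_pos: [0.5194, 0.0433, 0.1029]
tool_rot: [-0.136, -2.781, -0.025]
ft_force: [0.8, 0.6, -2.7]
grip_width: 0.502
```

Emit:
{"method": "servo_tool", "body": {"increments": "0 0 0 0 -0.09 0 1;0 0 0 0 -0.09 0 1;0 0 0 0 -0.09 0 1;0 0 0 0 -0.09 0 1;0 0 0 0 0 0 1;0 0 0 0 0 0 1"}}

```text
t: 10.88
tool_pos: [0.5191, 0.0433, 0.103]
tool_rot: [-0.153, -3.137, -0.0]
ft_force: [0.2, 0.1, -3.1]
grip_width: 0.509
```

```bash
python3 feel.py
```

```text
t 11.58 pos [0.5199 0.0431 0.1023] zax [-0.  0. -1.] tool-axes M [-0.004  0.033  0.008] sd [0.023 0.028 0.031] F [-0.12 -0.09 -3.3 ]
```

Emit:
{"method": "servo_tool", "body": {"increments": "0 0 0 0 -0.12 0 1;0 0 0 0 -0.12 0 1;0 0 0 0 -0.12 0 1;0 0 0 0 0 0 1;0 0 0 0 0 0 1;0 0 0 0 0 0 1;0 0 0 0 0 0 1;0 0 0 0 0 0 1"}}

```text
t: 12.3
tool_pos: [0.5205, 0.043, 0.1025]
tool_rot: [0.136, 2.779, -0.025]
ft_force: [0.1, -0.3, -3.8]
grip_width: 0.512
```

Emit:
{"method": "servo_tool", "body": {"increments": "0 0 0 0 0.09 0 1;0 0 0 0 0.09 0 1;0 0 0 0 0.09 0 1;0 0 0 0 0.09 0 1;0 0 0 0 0 0 1;0 0 0 0 0 0 1"}}

```text
t: 12.8
tool_pos: [0.5204, 0.043, 0.1019]
tool_rot: [0.154, 3.136, -0.0]
ft_force: [-0.4, -0.2, -3.6]
grip_width: 0.505
```

```bash
python3 feel.py;python3 plan.py .5196 .0432 .0327 3.045
```

```text
t 13.5 pos [0.5195 0.0432 0.1023] zax [ 0. -0. -1.] tool-axes M [-0.019 -0.055 -0.013] sd [0.02  0.026 0.028] F [-0.2   0.11 -3.21]
t 13.55 pos [0.5197 0.0432 0.1023] yaw 3.044 zax [ 0. -0. -1.] turn(tool) [-0.     0.    -0.001] shift before turn [0.0001 0.     0.0696] after turn [0.0001 0.     0.0696] F [ 0.83  0.49 -3.16] M [-0.058 -0.023 -0.009] w 0.504
```

Three independent rock pairs changed the moment by 0.077, 0.057 and 0.088 N m, always with the same sign. This housing is the loose one. The fingertips brushed the bench at this grip height, so I set it down and re-grip 8 mm higher so they clear the clamp plate.

Emit:
{"method": "servo_tool", "body": {"increments": "0 0 0.03 0 0 0 1;0 0 0.03 0 0 0 1;0 0 0.006 0 0 0 1;0 0 0.002 0 0 0 1;0 0 0 0 0 0 1;0 0 0 0 0 0 1"}}

```text
t: 14.05
tool_pos: [0.5204, 0.0431, 0.0353]
tool_rot: [0.153, 3.136, -0.0]
ft_force: [0.2, 0.3, -2.9]
grip_width: 0.507
```

Emit:
{"method": "servo_tool", "body": {"increments": "0 0 0.001 0 0 0 1;0 0 0 0 0 0 1"}}

```text
t: 14.22
tool_pos: [0.5201, 0.0431, 0.034]
tool_rot: [0.154, 3.136, -0.0]
ft_force: [-0.3, 0.7, -3.3]
grip_width: 0.505
```

Emit:
{"method": "servo_tool", "body": {"increments": "0 0 0.001 0 0 0 1;0 0 0.001 0 0 0 1;0 0 0 0 0 0 1"}}

```text
t: 14.47
tool_pos: [0.5202, 0.0431, 0.0326]
tool_rot: [0.153, 3.137, -0.0]
ft_force: [-3.5, -0.4, 9.2]
grip_width: 0.504
```

Emit:
{"method": "servo_tool", "body": {"increments": "0 0 0.001 0 0 0 1;0 0 0 0 0 0 1"}}

```text
t: 14.63
tool_pos: [0.5202, 0.0432, 0.0326]
tool_rot: [0.153, 3.137, -0.0]
ft_force: [-7.3, -0.1, 21.5]
grip_width: 0.508
```

Emit:
{"method": "servo_tool", "body": {"increments": "0 0 -0.001 0 0 0 1;0 0 -0.001 0 0 0 -1;0 0 0 0 0 0 -1;0 0 0 0 0 0 -1;0 0 0 0 0 0 -1;0 0 -0.008 0 0 0 -1;0 0 0 0 0 0 1;0 0 0 0 0 0 1"}}

```text
t: 15.3
tool_pos: [0.52, 0.0432, 0.0408]
tool_rot: [0.153, 3.137, -0.0]
ft_force: [0.2, -0.2, -0.1]
grip_width: 0.747
```

Emit:
{"method": "servo_tool", "body": {"increments": "0 0 0 0 0 0 1;0 0 0 0 0 0 1;0 0 0 0 0 0 1;0 0 0 0 0 0 1;0 0 0 0 0 0 1;0 0 0 0 0 0 1"}}

```text
t: 15.8
tool_pos: [0.5199, 0.0432, 0.0405]
tool_rot: [0.154, 3.137, -0.0]
ft_force: [-0.3, -0.2, 5.9]
grip_width: 0.5
```

Emit:
{"method": "servo_tool", "body": {"increments": "0 0 -0.02 0 0 0 1;0 0 -0.03 0 0 0 1;0 0 -0.03 0 0 0 1;0 0 -0.03 0 0 0 1;0 0 0 0 0 0 1;0 0 0 0 0 0 1"}}

```text
t: 16.3
tool_pos: [0.5198, 0.0432, 0.1507]
tool_rot: [0.153, 3.136, -0.0]
ft_force: [1.0, 0.6, -4.8]
grip_width: 0.501
```

```bash
python3 plan.py .509 .2418 .15 2.855
```

```text
t 16.30 pos [0.5198 0.0432 0.1507] yaw 3.044 zax [ 0.001 -0.    -1.   ] turn(tool) [0.    0.001 0.189] shift before turn [0.0302 0.1966 0.0006] after turn [0.0666 0.1875 0.0007] F [ 1.04  0.62 -4.78] M [ 0.032 -0.056  0.008] w 0.501
```

Emit:
{"method": "servo_tool", "body": {"increments": "0 0 0 0 0 0.095 1;0 0 0 0 0 0.094 1;0.011 0.031 0 0 0 0 1;0.011 0.031 0 0 0 0 1;0.011 0.031 0 0 0 0 1;0.011 0.031 0 0 0 0 1;0.011 0.031 0 0 0 0 1;0.011 0.032 0 0 0 0 1"}}

```text
t: 16.97
tool_pos: [0.508, 0.2425, 0.1479]
tool_rot: [-0.449, -3.106, 0.003]
ft_force: [0.5, -0.7, -3.0]
grip_width: 0.503
```

Emit:
{"method": "servo_tool", "body": {"increments": "0 0 0.025 0 0 0 1;0 0 0.025 0 0 0 1;0 0 0 0 0 0 1;0 0 0 0 0 0 1"}}

```text
t: 17.3
tool_pos: [0.5081, 0.2408, 0.0983]
tool_rot: [-0.448, -3.105, 0.003]
ft_force: [0.1, 0.6, -3.0]
grip_width: 0.5
```

```bash
python3 plan.py .509 .2418 .10 2.855; python3 - <<'E'
from h import *
import pickle
o=[]
C={n:cal(n) for n in('wrist','scene','side')}
I={n:viewer.read_camera(n) for n in C}
pickle.dump((C,I,manip.read_state()),open('hov.pkl','wb'))
yaw=-.2866; ex=np.array([np.cos(yaw),np.sin(yaw),0]); ey=np.array([-ex[1],ex[0],0]); c=np.array([.509,.2418,0])
def P(x,y,z): return c+x*ex+y*ey+[0,0,z]
for n in('scene','wrist'):
    v=np.clip(I[n].astype(float)*2,0,255).astype(np.uint8); S=4
    g=proj(n,[P(0,0,.03)],C[n])[0].round().astype(int)
    g[0]=np.clip(g[0],64,448)if n=='scene' else g[0]
    h=(64,58) if n=='scene' else (62,72)
    x0,y0=max(g[0]-h[0],0),max(min(g[1]-h[1],384-2*h[1]),0)
    r=cv2.resize(v[y0:y0+2*h[1],x0:x0+2*h[0]],None,fx=S if n=='scene' else 4,fy=4,interpolation=cv2.INTER_CUBIC)
    for z,col in((.012,(255,0,0)),(.030,(0,255,0))):
        q=np.array([P(*a,z) for a in((-.0565,-.0235),(.0565,-.0235),(.0565,.0235),(-.0565,.0235))])
        p=((proj(n,q,C[n])+.5-[x0,y0])*4).astype(np.int32); cv2.polylines(r,[p],True,col,1)
    pl=np.array([P(*a,.012) for a in((-.086,-.049),(.127,-.049),(.127,.049),(-.086,.049))])
    cv2.polylines(r,[((proj(n,pl,C[n])+.5-[x0,y0])*4).astype(np.int32)],True,(255,255,0),1)
    o.append(cv2.resize(r,None,fx=.78,fy=.78))
    cv2.imwrite
H=max(a.shape[0] for a in o); o=[cv2.copyMakeBorder(a,0,H-a.shape[0],0,0,0) for a in o]
save(np.hstack(o),'hov.png',1)
print(np.hstack(o).shape)
E
```

```text
t 17.30 pos [0.5081 0.2408 0.0983] yaw 2.855 zax [-0.005 -0.001 -1.   ] turn(tool) [-0.003 -0.005 -0.   ] shift before turn [-0.0006  0.0012 -0.0017] after turn [-0.0006  0.0012 -0.0017] F [ 0.09  0.55 -3.03] M [-0.033 -0.11  -0.002] w 0.500
(449, 786, 3)
```

View pics/hov.png

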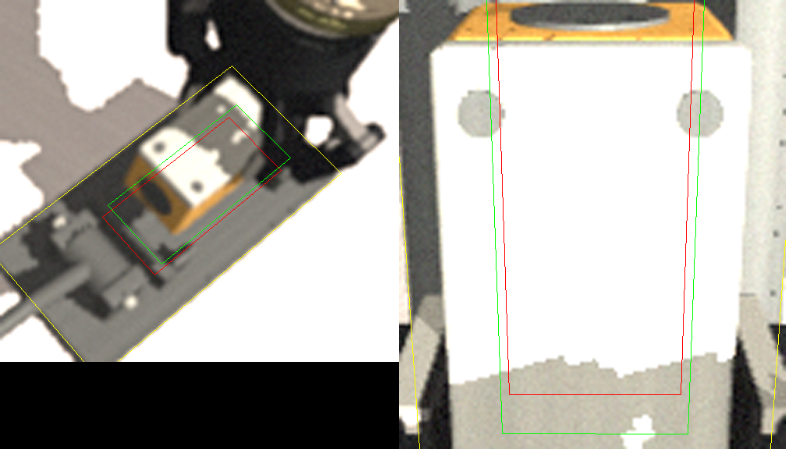

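Emit:
{"method": "servo_tool", "body": {"increments": "-0.0005 0.001 0.009 0 0 0 1;0 0 0.008 0 0 0 1;0 0 0 0 0 0 1"}}

```text
t: 17.7
tool_pos: [0.5093, 0.2417, 0.0817]
tool_rot: [-0.449, -3.107, 0.002]
ft_force: [-0.9, 0.1, -3.8]
grip_width: 0.502
```

Emit:
{"method": "servo_tool", "body": {"increments": "0 0 0.002 0 0 0 1;0 0 0.002 0 0 0 1;0 0 0 0 0 0 1"}}

```text
t: 17.95
tool_pos: [0.51, 0.242, 0.0791]
tool_rot: [-0.449, -3.109, 0.0]
ft_force: [0.4, -0.1, -3.4]
grip_width: 0.502
```

```bash
sed -i 's/range(14)/range(4)/' feel.py; python3 feel.py; python3 plan.py .509 .2418 .0525 2.855
```

```text
t 18.15 pos [0.5101 0.242  0.0794] zax [ 0.  0. -1.] tool-axes M [ 0.014 -0.06  -0.018] sd [0.025 0.035 0.023] F [ 0.19  0.17 -3.34]
t 18.20 pos [0.5101 0.2421 0.0795] yaw 2.855 zax [ 0.  0. -1.] turn(tool) [ 0.  0. -0.] shift before turn [ 0.001  -0.0006  0.027 ] after turn [ 0.001  -0.0006  0.027 ] F [-0.47  1.46 -3.29] M [-0.012 -0.089  0.012] w 0.500
```

Bottom is about at lip height (.039). I go on in small steps, correcting x by 1 mm.

Emit:
{"method": "servo_tool", "body": {"increments": "0.001 0 0.002 0 0 0 1;0 0 0.002 0 0 0 1;0 0 0 0 0 0 1"}}

```text
t: 18.45
tool_pos: [0.5088, 0.2423, 0.0748]
tool_rot: [-0.449, -3.109, 0.0]
ft_force: [-0.4, -0.3, -3.7]
grip_width: 0.505
```

Emit:
{"method": "servo_tool", "body": {"increments": "0 0 0.002 0 0 0 1;0 0 0.001 0 0 0 1;0 0 0 0 0 0 1"}}

```text
t: 18.7
tool_pos: [0.509, 0.2423, 0.072]
tool_rot: [-0.449, -3.109, 0.0]
ft_force: [-0.0, 0.4, -4.0]
grip_width: 0.498
```

```bash
python3 feel.py
```

```text
t 18.9 pos [0.5091 0.2423 0.0723] zax [ 0.  0. -1.] tool-axes M [ 0.007 -0.058 -0.009] sd [0.043 0.032 0.028] F [-0.21  0.09 -3.5 ]
```

Emit:
{"method": "servo_tool", "body": {"increments": "0 0 0.001 0 0 0 1;0 0 0.001 0 0 0 1;0 0 0 0 0 0 1"}}

```text
t: 19.2
tool_pos: [0.509, 0.2423, 0.07]
tool_rot: [-0.449, -3.109, 0.0]
ft_force: [0.4, 0.3, -3.1]
grip_width: 0.504
```

Emit:
{"method": "servo_tool", "body": {"increments": "0 0 0.001 0 0 0 1;0 0 0.001 0 0 0 1;0 0 0 0 0 0 1"}}

```text
t: 19.45
tool_pos: [0.509, 0.2423, 0.0681]
tool_rot: [-0.449, -3.109, 0.0]
ft_force: [-0.8, -0.8, -3.6]
grip_width: 0.502
```

```bash
python3 feel.py
```

```text
t 19.65 pos [0.5091 0.2423 0.0683] zax [ 0. -0. -1.] tool-axes M [ 0.001 -0.055 -0.001] sd [0.015 0.038 0.008] F [ 0.07  0.41 -3.36]
```

Emit:
{"method": "servo_tool", "body": {"increments": "0 0 0.0015 0 0 0 1;0 0 0.0015 0 0 0 1;0 0 0.0015 0 0 0 1;0 0 0.0015 0 0 0 1;0 0 0 0 0 0 1"}}

```text
t: 20.12
tool_pos: [0.5089, 0.2423, 0.0619]
tool_rot: [-0.449, -3.109, 0.0]
ft_force: [0.1, 0.5, -3.8]
grip_width: 0.505
```

Emit:
{"method": "servo_tool", "body": {"increments": "0 0 0.0015 0 0 0 1;0 0 0.0015 0 0 0 1;0 0 0.0015 0 0 0 1;0 0 0.0015 0 0 0 1;0 0 0 0 0 0 1"}}

```text
t: 20.53
tool_pos: [0.5089, 0.2422, 0.0559]
tool_rot: [-0.449, -3.109, 0.0]
ft_force: [-0.2, -0.6, -3.5]
grip_width: 0.499
```

```bash
python3 feel.py
```

```text
t 20.73 pos [0.5091 0.2423 0.0563] zax [ 0.  0. -1.] tool-axes M [ 0.008 -0.075 -0.02 ] sd [0.02  0.021 0.014] F [ 0.22 -0.1  -3.1 ]
```

Emit:
{"method": "servo_tool", "body": {"increments": "0 0 0.0015 0 0 0 1;0 0 0.001 0 0 0 1;0 0 0 0 0 0 1"}}

```text
t: 21.03
tool_pos: [0.509, 0.2423, 0.0535]
tool_rot: [-0.449, -3.109, 0.0]
ft_force: [1.0, -0.1, -4.3]
grip_width: 0.505
```

Emit:
{"method": "servo_tool", "body": {"increments": "0 0 0.001 0 0 0 1;0 0 0 0 0 0 1;0 0 0 0 0 0 1"}}

```text
t: 21.28
tool_pos: [0.5091, 0.2423, 0.0528]
tool_rot: [-0.449, -3.109, 0.0]
ft_force: [0.1, 0.5, -3.1]
grip_width: 0.505
```

Emit:
{"method": "servo_tool", "body": {"increments": "0 0 0.0007 0 0 0 1;0 0 0 0 0 0 1;0 0 0 0 0 0 1"}}

```text
t: 21.53
tool_pos: [0.5092, 0.2423, 0.0526]
tool_rot: [0.449, 3.109, 0.0]
ft_force: [-2.5, -1.4, 3.8]
grip_width: 0.507
```

Contact came at TCP .0526 against the expected .0525, so it is on the floor. I release and rise.

Emit:
{"method": "servo_tool", "body": {"increments": "0 0 0 0 0 0 -1;0 0 0 0 0 0 -1;0 0 0 0 0 0 -1;0 0 0 0 0 0 -1;0 0 0 0 0 0 -1;0 0 0 0 0 0 -1;0 0 0 0 0 0 -1;0 0 -0.02 0 0 0 -1"}}

```text
t: 22.2
tool_pos: [0.5074, 0.2418, 0.0693]
tool_rot: [-0.448, -3.104, 0.004]
ft_force: [0.3, -0.2, -1.1]
grip_width: 1.001
```

Emit:
{"method": "servo_tool", "body": {"increments": "0.02 0 -0.033 0 0 0 -1;0.02 0 -0.033 0 0 0 -1;0.02 0 -0.033 0 0 0 -1;0.02 0 -0.033 0 0 0 -1;0.02 0 -0.033 0 0 0 -1;0 0 0 0 0 0 -1;0 0 0 0 0 0 -1"}}

```text
t: 22.78
tool_pos: [0.4132, 0.2711, 0.2386]
tool_rot: [0.447, 3.106, 0.003]
ft_force: [0.9, 1.0, -0.4]
grip_width: 0.999
```

```bash
python3 - <<'E'
from fit import *
C={n:cal(n) for n in('wrist','scene','side')}
v=viewer.read_camera('wrist').copy(); a=box([.5091,.2423,-.2866],.012)
cv2.polylines(v,[cv2.convexHull(proj('wrist',a,C['wrist']).astype(np.float32)).astype(np.int32)],True,(255,0,0),1)
sc=viewer.read_camera('scene').copy()
cv2.polylines(sc,[cv2.convexHull(proj('scene',a,C['scene']).astype(np.float32)).astype(np.int32)],True,(255,0,0),1)
g=proj('wrist',a,C['wrist']).mean(0).astype(int); k=proj('scene',a,C['scene']).mean(0).astype(int); print(g,k)
f=lambda im,c:(im[max(c[1]-75,0):,max(c[0]-75,0):][:150,:150])
save(np.hstack([f(v,g),f(sc,k)]),'end.png',2.6)
E
python3 plan.py .45 .26 .23 2.855
```

```text
[253 236] [370 247]
t 22.88 pos [0.4132 0.2703 0.2361] yaw 2.855 zax [-0.001 -0.001 -1.   ] turn(tool) [-0.001 -0.001 -0.   ] shift before turn [-0.0383  0.0005  0.0061] after turn [-0.0383  0.0005  0.0061] F [-0.5  -1.   -0.02] M [-0.034  0.005  0.058] w 1.001
```

View pics/end.png

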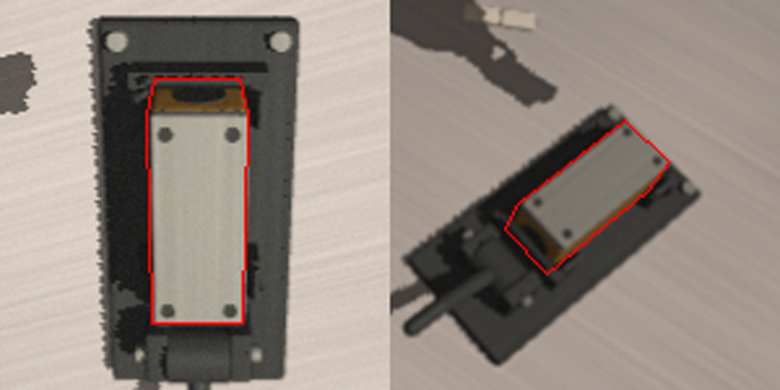

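The crops show the housing flat, lid up, between both saddles, and its outline matches the home pose in both views. The other two housings were never touched.

```bash
python3 -c "
from station import manip
print(manip.sign_off())"
```

```text
the job is handed in; nothing more can be done
None
```

I found the loose housing on the first lift and seated it in the clamp. The job was handed in at about 23 s; the hand-in gives no verdict.

- **Finding it:** I started with the housing at (0.52, 0.04). I rocked it lengthwise about 17–21° each way, three times. The moment about its width axis changed by 0.077, 0.057 and 0.088 N m, always in the same direction.
- **Weak point in that check:** Two of the three values lie below the stated 0.08–0.11 N m, and the readings are noisy (about 0.03–0.05 N m each). The moment stayed at the same end value while I carried the housing (about −0.055 to −0.075 N m), so I took it as the loose one. I did not lift the other two to compare.
- **Seating:** The first grip let the fingertips touch the bench, so I set the housing down and gripped it 8 mm higher. It went into the cradle with no sign of jamming and reached the floor at the expected height (TCP 0.0526 m, expected 0.0525). The largest wrist force I read while seating it was about 5 N, well under the 40 N limit.
- **Last checks:** In the wrist and scene views the housing's outline matched the home pose, flat and lid up. I left the gripper open and clear of everything. I never moved the two other housings, the mallet, buttons, rod, key or the orange look-alike.

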